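# Put the model box vans back on their own plinths at a collectors' stall

## Task

Customers have muddled the model stall: put the four box vans back on their display plinths, each van standing upright in the middle of the plinth made for its size and in line with it - largest van on the longest plinth, smallest on the shortest. The smallest van has been left on the longest plinth, so it has to come off before the largest goes on. Set each van down gently without tipping it over, and leave the two saloon cars where they stand.

Things in the scene. Friction and masses are not known exactly. Their poses are not given: they have to be found in the camera images.
- van_green: Green die-cast model box van, largest of four: tall green cargo body, pale ribbed roof, lower cab. 140 long, 52 wide, 60 high (mm), 300 g. Origin: centre of its underside at wheel-bottom level; x along its length (nose to -x), y across, z up. Flat sides 52 mm apart from 21 mm ahead of the origin to the tail: grip there. Wheels do not turn. Starts on the table.
- van_blue: Blue die-cast model box van, second largest of four: tall blue cargo body, pale ribbed roof, lower cab. 112 long, 42 wide, 48 high (mm), 180 g. Origin: centre of its underside at wheel-bottom level; x along its length (nose to -x), y across, z up. Flat sides 42 mm apart from 17 mm ahead of the origin to the tail: grip there. Wheels do not turn. Starts on the table.
- van_red: Red die-cast model box van, third largest of four: tall red cargo body, pale ribbed roof, lower cab. 88 long, 34 wide, 38 high (mm), 100 g. Origin: centre of its underside at wheel-bottom level; x along its length (nose to -x), y across, z up. Flat sides 34 mm apart from 13 mm ahead of the origin to the tail: grip there. Wheels do not turn. Starts on the table.
- van_yellow: Yellow die-cast model box van, smallest of four: tall yellow cargo body, pale ribbed roof, lower cab. 66 long, 27 wide, 29 high (mm), 50 g. Origin: centre of its underside at wheel-bottom level; x along its length (nose to -x), y across, z up. Flat sides 27 mm apart from 10 mm ahead of the origin to the tail: grip there. Wheels do not turn. Starts on plinth_xl.
- plinth_xl: Display plinth for the green van, longest of four: dark wood base 182 x 92 mm, raised light grey deck 170 x 80 mm (15 mm more than the van at each end, 14 at each side), brass plate on one long edge. Origin: centre of its underside on the table; x along its length, y across, z up; deck top 15 mm above the origin. Does not move. The van may face either way along it.
- plinth_l: Display plinth for the blue van, second longest of four: dark wood base 154 x 82 mm, raised light grey deck 142 x 70 mm (15 mm more than the van at each end, 14 at each side), brass plate on one long edge. Origin: centre of its underside on the table; x along its length, y across, z up; deck top 15 mm above the origin. Does not move. The van may face either way along it.
- plinth_m: Display plinth for the red van, third longest of four: dark wood base 130 x 74 mm, raised light grey deck 118 x 62 mm (15 mm more than the van at each end, 14 at each side), brass plate on one long edge. Origin: centre of its underside on the table; x along its length, y across, z up; deck top 15 mm above the origin. Does not move. The van may face either way along it.
- plinth_s: Display plinth for the yellow van, shortest of four: dark wood base 108 x 67 mm, raised light grey deck 96 x 55 mm (15 mm more than the van at each end, 14 at each side), brass plate on one long edge. Origin: centre of its underside on the table; x along its length, y across, z up; deck top 15 mm above the origin. Does not move. The van may face either way along it.
- car_red: Die-cast model saloon car, red: low body with a black-windowed cabin in the middle, clearly lower than a van. 104 long, 41 wide, 32 high (mm), 130 g. Origin: centre of its underside; x along its length (nose to -x). Not part of the job: it stays where it stands, among the vans.
- car_blue: Die-cast model saloon car, blue: low body with a black-windowed cabin in the middle, clearly lower than a van. 104 long, 41 wide, 32 high (mm), 130 g. Origin: centre of its underside; x along its length (nose to -x). Not part of the job: it stays where it stands, among the vans.

How it is judged:
By the outcome, as a careful person would: the job done as asked, in the order asked, and still so for the second after the job is handed in, with the robot touching nothing.
It also fails if it takes over 120 s, if anything falls off the work surface, if the arm or the gripper's body presses on something with over 40 N, if the wrist force passes 120 N, or if a joint passes its speed limit or range.

## Robot

A 6-joint arm with a two-finger parallel gripper is mounted at the origin on the work surface. World frame = base frame: x ahead of the robot, y to its left, z up, the work surface at z = 0. Lengths are in m, angles in rad, forces in N, time in s.
With the tool pointing down it reaches from about 0.35 to 0.975 m from the base axis. Payload 17.4 kg.
Tool frame: the origin (TCP) lies midway between the tips of the shut fingers; the grasp point (between the pads) lies 19 mm behind it; z points along the fingers, y is the line along which they close (so a half turn about z gives the same grasp; the last joint's range is limited). The gripper opens to 85 mm and grips with 20 to 120 N. Pads are 22 mm wide; open, the fingers measure 114 mm over their backs; the gripper's body (76 mm by 85 mm) begins 54 mm behind the grasp point. The pads swing forward as they close: fully open they stand 13 mm farther back than shut.
Start: joints at [-1.32, 0.116, 1.442, -0, 1.584, -0.038], TCP at [0.192, -0.647, 0.231] pointing down, gripper open.
Joint ranges: [-2.83, 2.83], [-0.83, 2.19], [0.07, 2.5], [-1.14, 4.28], [0.01, 3], [-2.97, 2.97]. Speed limits (rad/s): [1.89, 1.89, 2.22, 3.14, 3.14, 3.14].

## Interface

Orientations are given as a unit quaternion [x, y, z, w].
In Python, from workcell import env gives the robot as it stands.
- The arm moves only by the shell command python3 -m creep 'ROWS'. ROWS is text: rows parted by semicolons, each of 7 numbers parted by spaces: the turn, a rotation vector about the tool's x, y, z scaled (see below), then the shift along the tool's x, y, z scaled (see below), then the closure, from 0 (fully open) to 1 (shut). In form: wx wy wz x y z gripper; .... A call has 1 to 5 rows; each row shifts and turns the commanded pose from where the row before left it, along the tool's axes as they then stand; what a row does not reach is not made up. The controller multiplies each number of a shift by 25 mm and each number of a turn by 0.5 rad. A row lasts 1/8 s, in which the tool goes at most 62.5 mm and 10.7 degrees, less where a joint would pass 70% of its speed; a pose out of reach is approached as far as the arm can. A call with a number of a shift or a turn outside -1 to 1 is refused whole. A call with a gripper value outside its range is refused whole. The fingers move at their own pace and stop on an object; the grip force is fixed at half the most. Time passes only in rows, so rows that do not move let the fingers close. It gives the time, the measured TCP pose, the force, the opening and the grip force at its end, in the units of the state.
- env.observe(): the state, without advancing time (a new reading comes with each control period).
- env.camera(name): name is "scene" or "side" or "wrist"; returns a dict with "frame" (384x512x3 uint8, red, green, blue), "range_z" (384x512 float32, m along the optical axis (not along the pixel's ray), 0 where there is no reading), "camera_matrix" (3x3 intrinsics, pixels), "cam_to_world" (4x4, takes a point from camera to world coordinates). Camera axes: x right, y down, z forward; pixel columns grow to the right and rows downward; lengths in m; the calibration is good to about 2 mm. A picture is of the moment at which its call begins.
- env.close_job(): hands the job in; it is judged then, once.
The state is a dict: "time_s": time; "joints": joint angles; "dq": joint speeds; "joint_torque": joint torques, N m; "tool_pos": TCP position; "orientation": TCP orientation; "wrist_force": force on the tool from outside, world axes, zero at the start; "moment": the same for the moment, N m; "opening": finger opening in m; "grip_force": force on a finger pad.
Only numpy, scipy, OpenCV 4.12 (cv2) and the standard library are available. Lean on these libraries where they do the work, as an engineer would, in place of code of your own. Each camera call takes 0.05 s, during which the arm holds its last target. There are 200 camera calls.

## Working session

There is one attempt and no reset: what is moved stays moved. The work goes in short steps, Python scripts to look and compute and a shell command to move; the robot and the scene stay as the last step left them, time stands still between calls to the robot, and variables do not carry over. Pictures are saved under pics/ and viewed, at most 14 in all, crops included, and the job is handed in when it is done.

```bash
ls; mkdir -p pics
cat > h.py <<'E'
import numpy as np, cv2
from workcell import env
def cam(n):
    c=env.camera(n); return c
def save(c,name,crop=None,s=1):
    f=c["frame"][:,:,::-1]
    if crop: u0,v0,u1,v1=crop; f=f[v0:v1,u0:u1]
    cv2.imwrite("pics/"+name,cv2.resize(f,None,fx=s,fy=s,interpolation=cv2.INTER_CUBIC))
def pts(c):
    z=c["range_z"].astype(float);K=c["camera_matrix"];h,w=z.shape
    u,v=np.meshgrid(np.arange(w),np.arange(h))
    P=np.stack([(u-K[0,2])/K[0,0]*z,(v-K[1,2])/K[1,1]*z,z],-1)
    T=c["cam_to_world"];W=P@T[:3,:3].T+T[:3,3];W[z==0]=np.nan
    return W
E
python3 - <<'E'
from h import *
for n in ("scene","side"):
    c=cam(n);save(c,n+"0.png",s=1.5);np.savez("/tmp/"+n,**c);print(n,c["cam_to_world"].round(3).tolist(),c["camera_matrix"].round(1).tolist())
o=env.observe();print({k:np.round(v,3).tolist() for k,v in o.items()})
E
```

```text
pics
scene [[-0.208, 0.721, -0.661, 1.221], [0.978, 0.143, -0.151, 0.158], [-0.014, -0.678, -0.735, 0.779], [0.0, 0.0, 0.0, 1.0]] [[464.0, 0.0, 251.4], [0.0, 464.0, 193.5], [0.0, 0.0, 1.0]]
side [[-0.995, -0.062, 0.075, 0.449], [-0.096, 0.77, -0.631, 0.744], [-0.018, -0.636, -0.772, 0.972], [0.0, 0.0, 0.0, 1.0]] [[498.2, 0.0, 260.3], [0.0, 498.2, 195.9], [0.0, 0.0, 1.0]]
{'time_s': 0.1, 'joints': [-1.32, 0.116, 1.442, 0.0, 1.584, -0.038], 'dq': [0.0, -0.001, -0.001, -0.0, -0.0, -0.0], 'joint_torque': [0.002, -73.366, -63.379, -0.0, 0.005, -0.0], 'tool_pos': [0.192, -0.647, 0.231], 'orientation': [0.99, 0.144, -0.0, -0.001], 'wrist_force': [0.252, 0.609, -0.294], 'moment': [-0.003, 0.032, -0.016], 'grip_force': 0.0, 'opening': 0.085}
```

View pics/scene0.png

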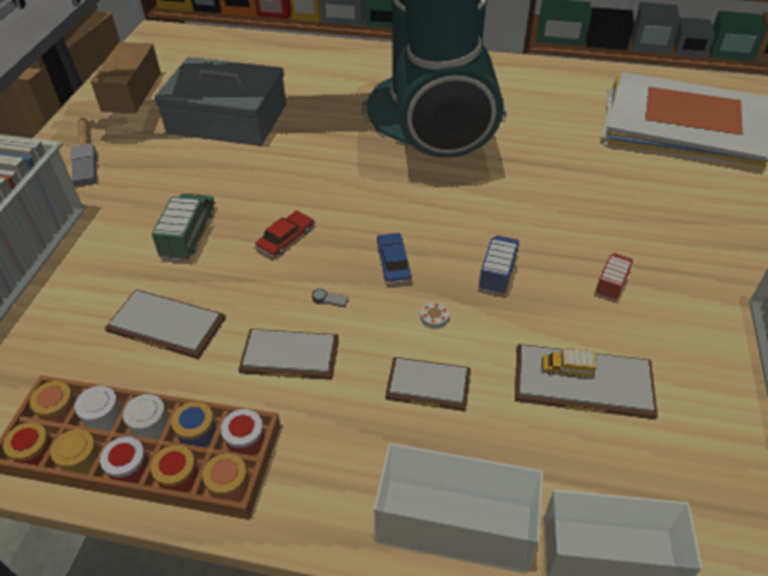

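View pics/side0.png

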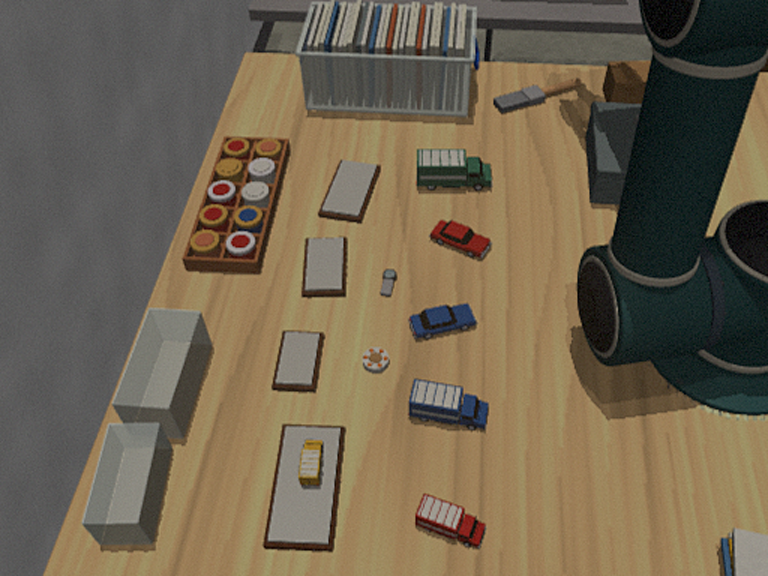

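The scene view (768x576) shows, in one row, the green van (183,225), red car (285,233), blue car (393,258), blue van (498,265) and red van (615,276). The plinths are in front at (166,322), (289,352), (428,382) and (586,378), and the yellow van stands on the last one at (570,362). The side view agrees. Next I'll measure from depth in both views.

```bash
cat > m.py <<'E'
from h import *
# label: scene px in 1.5x picture
S=dict(green=(183,225),cred=(285,233),cblue=(393,258),blue=(498,265),red=(615,276),p1=(166,322),p2=(289,352),p3=(428,382),p4=(630,385))
V=dict(green=(445,165),cred=(460,237),cblue=(442,320),blue=(440,400),red=(445,517),p1=(350,190),p2=(324,265),p3=(299,360),p4=(300,520))
def rect(P,name):
    (x,y),(a,b),t=cv2.minAreaRect((P*1000).astype(np.float32))
    if a<b:a,b,t=b,a,t+90
    t=(t+90)%180-90
    print(f"  {name}: c=({x:.1f},{y:.1f}) {a:.0f}x{b:.0f} yaw {t:.1f}")
for n,D in (("scene",S),("side",V)):
    c=dict(np.load(f"/tmp/{n}.npz"));W=pts(c)
    T=W.reshape(-1,3);m=(T[:,0]>.3)&(T[:,0]<.8)&(abs(T[:,1])<.45)&(abs(T[:,2])<.008)
    A=np.c_[T[m,:2],np.ones(m.sum())];co=np.linalg.lstsq(A,T[m,2],rcond=None)[0]
    print(n,"table plane",co.round(4),"rms",(A@co-T[m,2]).std().round(4))
    H=W[...,2]-(W[...,0]*co[0]+W[...,1]*co[1]+co[2])
    for k,(u,v) in D.items():
        lab=((H>.008)).astype(np.uint8);_,L=cv2.connectedComponents(lab,connectivity=4)
        l=L[int(v/1.5),int(u/1.5)]
        q=(L==l)&(l>0);h=H[q];P=W[q]
        if len(h)==0: print(k,"none");continue
        zt=np.percentile(h,95)
        print(k,q.sum(),"height pct50/95/99",np.percentile(h,[50,95,99]).round(4))
        rect(P[:,:2],"all")
        if k[0]!='p': rect(P[h>zt-.006][:,:2],"top")
        if k=='p4': rect(P[h>.028][:,:2],"yellow"); rect(P[h>.038][:,:2],"yellow roof"); print(np.percentile(h[h>.03],[50,90,98]))
E
python3 m.py
```

```text
scene table plane [ 0.0022  0.0013 -0.0028] rms 0.0019
green 1290 height pct50/95/99 [0.0517 0.062  0.063 ]
  all: c=(451.6,-336.0) 148x55 yaw 4.8
  top: c=(476.0,-334.4) 96x55 yaw 5.7
cred 627 height pct50/95/99 [0.021  0.0324 0.0335]
  all: c=(435.4,-174.3) 105x42 yaw -25.2
  top: c=(441.2,-178.9) 48x36 yaw -25.6
cblue 591 height pct50/95/99 [0.0215 0.0325 0.0342]
  all: c=(456.8,10.6) 105x42 yaw 20.3
  top: c=(464.1,13.4) 48x34 yaw 21.6
blue 732 height pct50/95/99 [0.0469 0.0503 0.0513]
  all: c=(439.3,174.0) 116x42 yaw -6.8
  top: c=(458.3,171.7) 76x42 yaw -6.6
red 471 height pct50/95/99 [0.0368 0.0402 0.041 ]
  all: c=(431.5,346.3) 89x34 yaw -16.0
  top: c=(443.7,342.7) 59x34 yaw -16.5
p1 1964 height pct50/95/99 [0.0143 0.0168 0.0177]
  all: c=(646.9,-292.4) 155x85 yaw 82.4
p2 1697 height pct50/95/99 [0.0143 0.0168 0.018 ]
  all: c=(664.8,-97.7) 130x77 yaw -83.3
p3 1428 height pct50/95/99 [0.0142 0.0167 0.0176]
  all: c=(677.0,100.9) 108x70 yaw -88.4
p4 3359 height pct50/95/99 [0.0149 0.0434 0.0452]
  all: c=(630.1,305.3) 182x95 yaw -87.6
  yellow: c=(624.2,280.3) 65x30 yaw -85.
[... 564 characters left out ...]
0502 0.0514]
  all: c=(436.3,170.9) 115x46 yaw -4.5
  top: c=(455.9,168.7) 72x45 yaw -5.4
red 944 height pct50/95/99 [0.0352 0.0404 0.0414]
  all: c=(425.7,344.5) 89x36 yaw -15.8
  top: c=(440.9,340.1) 58x36 yaw -16.3
p1 1055 height pct50/95/99 [0.0143 0.0182 0.0196]
  all: c=(644.3,-292.9) 155x83 yaw 81.6
p2 1025 height pct50/95/99 [0.0145 0.0178 0.0194]
  all: c=(662.5,-99.4) 134x74 yaw -83.5
p3 1060 height pct50/95/99 [0.0142 0.0177 0.0189]
  all: c=(673.8,98.5) 110x67 yaw -88.5
p4 3514 height pct50/95/99 [0.0148 0.0434 0.0459]
  all: c=(627.2,302.4) 184x92 yaw -87.4
  yellow: c=(621.4,278.8) 66x28 yaw -87.1
  yellow roof: c=(621.1,283.8) 55x28 yaw -87.3
[0.04330447 0.04584542 0.04720017]
```

```bash
python3 -m creep '0 0 -0.336 0 0 0 0; 0 0 -0.336 0 0 0 0; 0 0 -0.336 0 0 0 0; 0 0 -0.336 0 0 0 0; 0 0 -0.336 0 0 0 0'; python3 -m creep '0 0 -0.336 0 0 0 0; 0 0 -0.336 0 0 0 0; 0 0 -0.336 0 0 0 0; 0 0 0 1 0.54 0 0; 0 0 0 1 0.54 0 0'
cat > w.py <<'E'
# usage: w.py x y z a_deg : tool shift (units) and turn (units) to reach TCP target
import sys
from h import *
from scipy.spatial.transform import Rotation as R
x,y,z,a=map(float,sys.argv[1:5]);o=env.observe()
Rm=R.from_quat(o["orientation"]).as_matrix();p=np.array(o["tool_pos"])
a0=np.degrees(np.arctan2(Rm[1,0],Rm[0,0]));da=(a-a0+180)%360-180
ar=np.radians(a);d=np.array([x,y,z])-p
X=[np.cos(ar),np.sin(ar)];Y=[np.sin(ar),-np.cos(ar)]
print("t",o["time_s"],"tcp",p.round(4),"a",a0.round(2),"tilt",np.degrees(np.arccos(-Rm[2,2])).round(2),"open",round(o["opening"],4),"grip",round(o["grip_force"],1),"F",np.round(o["wrist_force"],1))
print("wz",round(-np.radians(da)/.5,3),"then shift units x %.2f y %.2f z %.2f"%(d[:2]@X/.025,d[:2]@Y/.025,-d[2]/.025))
E
python3 w.py .622 .279 .231 93.5
```

```text
time_s: 0.72
tool_pos: [0.1922, -0.6469, 0.2308]
orientation: [0.843, 0.537, 0.0, -0.0]
wrist_force: [0.9, 0.0, -0.3]
opening: 0.0849
grip_force: 0.0
time_s: 1.35
tool_pos: [0.2162, -0.5948, 0.2307]
orientation: [0.685, 0.729, 0.0, -0.0]
wrist_force: [-0.7, 0.0, -0.3]
opening: 0.0853
grip_force: 0.0
t 1.35 tcp [ 0.2162 -0.5948  0.2307] a 93.53 tilt 0.06 open 0.0853 grip 0.0 F [-0.7  0.  -0.3]
wz 0.001 then shift units x 33.89 y 18.34 z -0.01
```

```bash
R() { :; }
python3 -m creep '0 0 0 1 0.54 0 0; 0 0 0 1 0.54 0 0; 0 0 0 1 0.54 0 0; 0 0 0 1 0.54 0 0; 0 0 0 1 0.54 0 0' >/dev/null
python3 -m creep '0 0 0 1 0.54 0 0; 0 0 0 1 0.54 0 0; 0 0 0 1 0.54 0 0; 0 0 0 1 0.54 0 0; 0 0 0 1 0.54 0 0' >/dev/null
python3 -m creep '0 0 0 1 0.54 0 0; 0 0 0 1 0.54 0 0; 0 0 0 1 0.54 0 0; 0 0 0 1 0.54 0 0; 0 0 0 1 0.54 0 0' >/dev/null
python3 -m creep '0 0 0 1 0.54 0 0; 0 0 0 1 0.54 0 0; 0 0 0 1 0.54 0 0; 0 0 0 1 0.54 0 0; 0 0 0 1 0.54 0 0' >/dev/null
python3 -m creep '0 0 0 1 0.54 0 0; 0 0 0 1 0.54 0 0; 0 0 0 1 0.54 0 0; 0 0 0 1 0.54 0 0; 0 0 0 1 0.54 0 0' >/dev/null
python3 -m creep '0 0 0 1 0.54 0 0; 0 0 0 1 0.54 0 0; 0 0 0 1 0.54 0 0; 0 0 0 1 0.54 0 0; 0 0 0 1 0.54 0 0' >/dev/null
python3 -m creep '0 0 0 1 0.54 0 0; 0 0 0 1 0.54 0 0; 0 0 0 1 0.54 0 0; 0 0 0 0.9 0.54 0 0'
python3 w.py .622 .279 .231 93.5
python3 - <<'E'
from h import *
c=cam("wrist");save(c,"w0.png",s=1.5);np.savez("/tmp/w0",**c);print(c["cam_to_world"].round(3).tolist())
E
```

```text
time_s: 5.6
tool_pos: [0.6219, 0.2797, 0.2308]
orientation: [0.685, 0.729, -0.0, -0.0]
wrist_force: [0.6, -0.6, 0.5]
opening: 0.0854
grip_force: 0.0
t 5.6 tcp [0.6219 0.2797 0.2308] a 93.56 tilt 0.04 open 0.0854 grip 0.0 F [ 0.6 -0.6  0.5]
wz 0.002 then shift units x -0.03 y 0.00 z -0.01
[[0.998, 0.061, 0.018, 0.618], [0.063, -0.952, -0.301, 0.358], [-0.001, 0.302, -0.953, 0.374], [0.0, 0.0, 0.0, 1.0]]
```

View pics/w0.png

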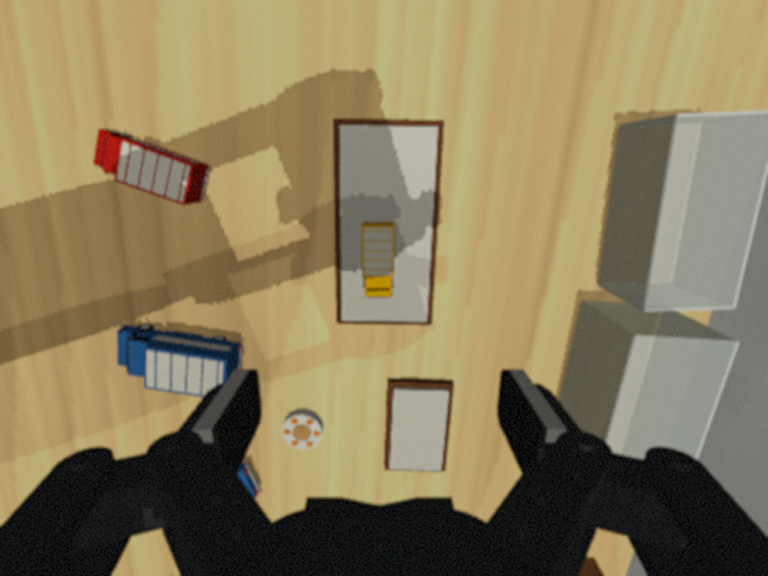

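The wrist view shows the yellow van (roof 377,255; cab 378,286, nose toward -y) on plinth_xl (335-440,122-323), with plinth_s at (418,425), the blue van at (185,360) and the red van at (155,168). I'll measure those from the wrist depth as well.

```bash
cat > k.py <<'E'
# usage: k.py file name:x,y,hmin,hmax,radius ... measure with a wrist shot (h above local table)
import sys
from h import *
def meas(c,specs):
    W=pts(c);T=W.reshape(-1,3)
    for s in specs:
        n,r=s.split(":");x,y,a,b,rad=map(float,r.split(","))
        d=np.hypot(W[...,0]-x,W[...,1]-y)
        t=W[...,2][(d<rad+.06)&(abs(W[...,2])<.006)];z0=np.median(t) if len(t)>50 else 0
        H=W[...,2]-z0
        q=((d<rad)&(H>a)&(H<b)).astype(np.uint8)
        N,L,st,_=cv2.connectedComponentsWithStats(q,connectivity=4)
        l=1+np.argmax(st[1:,4]);m=L==l
        (cx,cy),(p,w),t=cv2.minAreaRect((W[m][:,:2]*1000).astype(np.float32))
        if p<w:p,w,t=w,p,t+90
        print(f"{n}: n={m.sum()} z0={z0*1e3:.1f} hmed={np.median(H[m])*1e3:.1f} h95={np.percentile(H[m],95)*1e3:.1f} c=({cx:.1f},{cy:.1f}) {p:.0f}x{w:.0f} yaw {t%180:.1f}")
if __name__=="__main__": meas(dict(np.load(sys.argv[1])),sys.argv[2:])
E
python3 k.py /tmp/w0.npz yel:.622,.28,.028,.06,.05 yroof:.622,.287,.038,.06,.05 xl:.628,.303,.008,.03,.11 xldeck:.628,.303,.012,.02,.11 s:.675,.1,.008,.03,.07 sdeck:.675,.1,.012,.02,.07 blue:.438,.172,.01,.08,.07 blueroof:.438,.172,.043,.08,.07 red:.428,.345,.01,.08,.06
```

```text
yel: n=1001 z0=0.8 hmed=43.8 h95=45.2 c=(621.6,280.2) 65x27 yaw 94.2
yroof: n=767 z0=0.8 hmed=44.1 h95=45.3 c=(620.8,291.0) 43x26 yaw 93.8
xl: n=8491 z0=0.8 hmed=14.8 h95=16.4 c=(627.6,304.1) 182x92 yaw 92.6
xldeck: n=6833 z0=0.8 hmed=15.0 h95=16.3 c=(627.3,304.1) 170x80 yaw 92.5
s: n=2539 z0=0.6 hmed=14.7 h95=16.1 c=(674.5,100.0) 109x67 yaw 91.6
sdeck: n=1918 z0=0.6 hmed=15.0 h95=16.1 c=(674.2,99.7) 98x55 yaw 91.8
blue: n=2830 z0=0.9 hmed=46.4 h95=49.3 c=(436.4,172.8) 114x43 yaw 173.6
blueroof: n=1500 z0=0.9 hmed=48.2 h95=49.5 c=(456.6,170.4) 72x43 yaw 173.4
red: n=2268 z0=1.0 hmed=37.6 h95=39.3 c=(426.2,345.9) 89x34 yaw 163.8
```

```bash
python3 -m creep '0 0 -0.016 0.12 0 1 0; 0 0 0 0 0 1 0; 0 0 0 0 0 1 0; 0 0 0 0 0 1 0; 0 0 0 0 0 1 0' >/dev/null
python3 -m creep '0 0 0 0 0 1 0; 0 0 0 0 0 1 0; 0 0 0 0 0 0.8 0; 0 0 0 0 0 0.5 0; 0 0 0 0 0 0.2 0'
python3 w.py .6215 .283 .018 94
python3 -m creep '0 0 0 0 0 0 1; 0 0 0 0 0 0 1; 0 0 0 0 0 0 1; 0 0 0 0 0 0 1; 0 0 0 0 0 0 1'
python3 w.py .6215 .283 .018 94
```

```text
time_s: 6.9
tool_pos: [0.6214, 0.2818, 0.0183]
orientation: [0.682, 0.731, -0.0, -0.0]
wrist_force: [-0.4, -0.4, 0.5]
opening: 0.0855
grip_force: 0.0
t 6.9 tcp [0.6214 0.2818 0.0183] a 94.01 tilt 0.03 open 0.0855 grip 0.0 F [-0.4 -0.4  0.5]
wz 0.0 then shift units x 0.05 y 0.01 z 0.01
time_s: 7.52
tool_pos: [0.6219, 0.282, 0.0196]
orientation: [0.682, 0.731, 0.001, 0.0]
wrist_force: [-0.1, 0.1, 6.0]
opening: 0.026
grip_force: 59.2
t 7.525 tcp [0.6219 0.282  0.0196] a 94.01 tilt 0.07 open 0.026 grip 59.2 F [-0.1  0.1  6. ]
wz 0.0 then shift units x 0.04 y -0.01 z 0.06
```

```bash
python3 -m creep '0 0 0 0 0 -0.3 1; 0 0 0 0 0 -0.7 1; 0 0 0.08 0 0 -1 1; 0 0 0 0 0 -0.5 1; 0 0 0 0 0 0 1'
python3 w.py .6743 .1017 .0804 91.7
```

```text
time_s: 8.15
tool_pos: [0.6219, 0.282, 0.0826]
orientation: [0.696, 0.718, 0.001, 0.0]
wrist_force: [-0.1, 0.4, -0.7]
opening: 0.0258
grip_force: 59.0
t 8.15 tcp [0.6219 0.282  0.0826] a 91.77 tilt 0.11 open 0.0258 grip 59.0 F [-0.1  0.4 -0.7]
wz 0.002 then shift units x -7.27 y 1.88 z 0.09
```

```bash
python3 -m creep '0 0 0 -0.5 0.13 0 1; 0 0 0 -1 0.25 0 1; 0 0 0 -1 0.25 0 1; 0 0 0 -1 0.25 0 1; 0 0 0 -1 0.25 0 1' >/dev/null
python3 -m creep '0 0 0 -1 0.25 0 1; 0 0 0 -1 0.25 0 1; 0 0 0 -0.57 0.18 0 1; 0 0 0 -0.2 0.07 0.8 1; 0 0 0 0 0 0.8 1' >/dev/null
python3 w.py .6743 .1017 .0205 91.7
```

```text
t 9.4 tcp [0.6734 0.1016 0.039 ] a 91.71 tilt 0.07 open 0.0261 grip 59.0 F [-1.1  1.3 -0.8]
wz 0.001 then shift units x 0.00 y 0.03 z 0.74
```

```bash
python3 -m creep '0 0 0 0 0.03 0.4 1; 0 0 0 0 0 0.2 1; 0 0 0 0 0 0.1 1; 0 0 0 0 0 0 1'
python3 w.py .6743 .1017 .0195 91.7
```

```text
time_s: 9.9
tool_pos: [0.6749, 0.1018, 0.0242]
orientation: [0.696, 0.718, 0.0, 0.0]
wrist_force: [-0.8, 0.0, -1.1]
opening: 0.0259
grip_force: 59.0
t 9.9 tcp [0.6749 0.1018 0.0242] a 91.73 tilt 0.03 open 0.0259 grip 59.0 F [-0.8  0.  -1.1]
wz 0.001 then shift units x -0.00 y -0.02 z 0.19
```

```bash
for i in 1; do python3 -m creep '0 0 0 0 0 0.08 1; 0 0 0 0 0 0 1' | egrep 'tool_pos|wrist'; done
python3 -m creep '0 0 0 0 0 0.06 1; 0 0 0 0 0 0 1' | egrep 'tool_pos|wrist'
```

```text
tool_pos: [0.6747, 0.1016, 0.0219]
wrist_force: [-0.3, 0.0, -1.2]
tool_pos: [0.6746, 0.1016, 0.0202]
wrist_force: [0.8, 0.8, -0.3]
```

```bash
python3 -m creep '0 0 0 0 0 0.03 1; 0 0 0 0 0 0 1' | egrep 'tool_pos|wrist'
python3 -m creep '0 0 0 0 0 0 0.6; 0 0 0 0 0 0 0.4; 0 0 0 0 0 0 0; 0 0 0 0 0 0 0; 0 0 0 0 0 -0.3 0'
python3 -m creep '0 0 0 0 0 -1 0; 0 0 0 0 0 -1 0; 0 0 0 0 0 -1 0; 0 0 0 0 0 -1 0; 0 0 0 0 0 -1 0' | grep pos
python3 - <<'E'
from h import *
import k
c=cam("wrist");np.savez("/tmp/w1",**c)
k.meas(c,"yel:.6743,.1,.028,.06,.05 s:.675,.1,.008,.03,.07 sdeck:.675,.1,.012,.02,.07 blue:.438,.172,.01,.08,.07".split())
E
python3 w.py .450 -.336 .18 4
```

```text
tool_pos: [0.6747, 0.1016, 0.0196]
wrist_force: [-0.6, -0.0, -0.6]
time_s: 11.28
tool_pos: [0.6743, 0.1016, 0.0268]
orientation: [0.696, 0.718, -0.0, -0.0]
wrist_force: [0.2, -0.6, 0.0]
opening: 0.0856
grip_force: 0.0
tool_pos: [0.6746, 0.1016, 0.1536]
yel: n=1558 z0=0.8 hmed=43.9 h95=45.2 c=(675.8,100.1) 65x27 yaw 91.8
s: n=4364 z0=0.8 hmed=14.6 h95=16.5 c=(674.5,99.8) 108x68 yaw 91.8
sdeck: n=2723 z0=0.8 hmed=15.1 h95=16.2 c=(674.3,99.9) 96x55 yaw 91.4
blue: n=3567 z0=1.0 hmed=47.7 h95=49.3 c=(461.2,169.5) 65x42 yaw 173.5
t 11.95 tcp [0.6757 0.1018 0.1575] a 91.72 tilt 0.27 open 0.0855 grip 0.0 F [1.1 0.8 3.2]
wz 3.062 then shift units x -10.23 y 16.84 z -0.90
```

```bash
python3 -m creep '0 0 0.34 0 0 -0.2 0; 0 0 0.34 0 0 -0.2 0; 0 0 0.34 0 0 -0.2 0; 0 0 0.34 0 0 -0.2 0; 0 0 0.34 0 0 -0.2 0' >/dev/null
python3 -m creep '0 0 0.34 0 0 0 0; 0 0 0.34 0 0 0 0; 0 0 0.34 0 0 0 0; 0 0 0.34 0 0 0 0; 0 0 0 -0.6 0.99 0 0' >/dev/null
python3 -m creep '0 0 0 -0.6 0.99 0 0; 0 0 0 -0.6 0.99 0 0; 0 0 0 -0.6 0.99 0 0; 0 0 0 -0.6 0.99 0 0; 0 0 0 -0.6 0.99 0 0' >/dev/null
python3 -m creep '0 0 0 -0.6 0.99 0 0; 0 0 0 -0.6 0.99 0 0; 0 0 0 -0.6 0.99 0 0; 0 0 0 -0.6 0.99 0 0; 0 0 0 -0.6 0.99 0 0' >/dev/null
python3 -m creep '0 0 0 -0.6 0.99 0 0; 0 0 0 -0.6 0.99 0 0; 0 0 0 -0.6 0.99 0 0; 0 0 0 -0.6 0.99 0 0; 0 0 0 -0.6 0.99 0 0' >/dev/null
python3 -m creep '0 0 0 -0.6 0.99 0 0; 0 0 0 0 0 0 0' >/dev/null
python3 - <<'E'
from h import *
import k
c=cam("wrist");np.savez("/tmp/w2",**c);save(c,"w2.png")
k.meas(c,"green:.450,-.336,.01,.08,.09 groof:.465,-.336,.054,.08,.08 l:.645,-.293,.008,.03,.1 ldeck:.645,-.293,.012,.02,.1 cred:.434,-.175,.008,.05,.07".split())
E
python3 w.py .450 -.336 .18 4
```

```text
green: n=6224 z0=0.9 hmed=60.1 h95=61.5 c=(450.8,-337.8) 140x52 yaw 3.8
groof: n=4965 z0=0.9 hmed=60.4 h95=61.6 c=(475.2,-336.0) 90x52 yaw 4.0
l: n=4416 z0=0.8 hmed=14.4 h95=16.1 c=(622.0,-291.0) 154x39 yaw 82.6
ldeck: n=2995 z0=0.8 hmed=15.0 h95=16.3 c=(611.1,-292.0) 145x30 yaw 93.1
cred: n=3326 z0=1.0 hmed=21.3 h95=32.2 c=(431.5,-177.4) 105x41 yaw 154.5
t 15.375 tcp [ 0.4498 -0.3365  0.1772] a 3.98 tilt 0.01 open 0.0857 grip 0.0 F [0.6 0.6 1.2]
wz -0.001 then shift units x 0.01 y -0.02 z -0.11
```

View pics/w2.png

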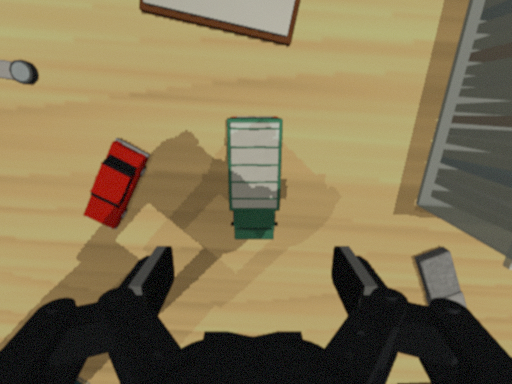

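```bash
python3 -m creep '0 0 0 0.21 0.04 1 0; 0 0 0 0 0 1 0; 0 0 0 0 0 1 0; 0 0 0 0 0 1 0; 0 0 0 0 0 1 0' >/dev/null
python3 -m creep '0 0 0 0 0 0.8 0; 0 0 0 0 0 0.4 0; 0 0 0 0 0 0.15 0; 0 0 0 0 0 0 0; 0 0 0 0 0 0 1' >/dev/null
python3 w.py .455 -.3375 .018 4
python3 -m creep '0 0 0 0 0 0 1; 0 0 0 0 0 0 1; 0 0 0 0 0 0 1; 0 0 0 0 0 0 1; 0 0 0 0 0 0 1' >/dev/null
python3 w.py .455 -.3375 .018 4
```

```text
t 16.625 tcp [ 0.4557 -0.337   0.0191] a 4.05 tilt 0.06 open 0.0694 grip 0.0 F [-0.4  0.3  0.7]
wz 0.002 then shift units x -0.03 y 0.02 z 0.04
t 17.25 tcp [ 0.4557 -0.3371  0.0191] a 4.05 tilt 0.06 open 0.0516 grip 62.5 F [-1.5 -0.2  5.7]
wz 0.002 then shift units x -0.03 y 0.01 z 0.04
```

```bash
python3 -m creep '0 0 0 0 0 -0.3 1; 0 0 0 0 0 -0.7 1; 0 0 0 0 0 -1 1; 0 0 0 0 0 -1 1; 0 0 0 0 -0.5 -1 1'
python3 -m creep '0 0 0 0 -1 -0.5 1; 0 0 0 0 -1 0 1; 0 0 -0.2 0 -1 0 1; 0 0 -0.343 0 0 0 1; 0 0 -0.343 0 0 0 1' >/dev/null
python3 -m creep '0 0 -0.343 0 0 0 1; 0 0 -0.343 0 0 0 1; 0 0 -0.343 0 0 0 1; 0 0 -0.343 0 0 0 1; 0 0 -0.343 0 0 0 1' >/dev/null
python3 -m creep '0 0 -0.343 0 0 0 1; 0 0 -0.146 0 0 0 1'
python3 w.py .6272 .309 .125 92.6
```

```text
time_s: 17.88
tool_pos: [0.4545, -0.3245, 0.1202]
orientation: [0.999, 0.035, 0.0, 0.0]
wrist_force: [0.5, -0.3, -3.5]
opening: 0.0515
grip_force: 63.1
time_s: 19.38
tool_pos: [0.4489, -0.2487, 0.1304]
orientation: [0.689, 0.724, -0.0, -0.0]
wrist_force: [0.1, -0.4, -2.5]
opening: 0.0515
grip_force: 63.3
t 19.375 tcp [ 0.4489 -0.2487  0.1304] a 92.83 tilt 0.04 open 0.0515 grip 63.3 F [ 0.1 -0.4 -2.5]
wz 0.008 then shift units x 21.96 y 8.14 z 0.22
```

```bash
python3 -m creep '0 0 0.008 0.5 0.2 0 1; 0 0 0 1 0.37 0 1; 0 0 0 1 0.37 0 1; 0 0 0 1 0.37 0 1; 0 0 0 1 0.37 0 1' >/dev/null
python3 -m creep '0 0 0 1 0.37 0 1; 0 0 0 1 0.37 0 1; 0 0 0 1 0.37 0 1; 0 0 0 1 0.37 0 1; 0 0 0 1 0.37 0 1' >/dev/null
python3 -m creep '0 0 0 1 0.37 0 1; 0 0 0 1 0.37 0 1; 0 0 0 1 0.37 0 1; 0 0 0 1 0.37 0 1; 0 0 0 1 0.37 0 1' >/dev/null
python3 -m creep '0 0 0 1 0.37 0 1; 0 0 0 1 0.37 0 1; 0 0 0 1 0.37 0 1; 0 0 0 1 0.37 0 1; 0 0 0 1 0.37 0 1' >/dev/null
python3 -m creep '0 0 0 1 0.37 0 1; 0 0 0 1 0.37 0 1; 0 0 0 0.4 0.2 0.5 1; 0 0 0 0 0 1 1; 0 0 0 0 0 0.5 1'
python3 w.py .6272 .309 .0341 92.6
```

```text
time_s: 22.5
tool_pos: [0.63, 0.3056, 0.0783]
orientation: [0.693, 0.721, -0.001, -0.0]
wrist_force: [-0.3, -0.9, -3.5]
opening: 0.0513
grip_force: 63.3
t 22.5 tcp [0.63   0.3056 0.0783] a 92.33 tilt 0.16 open 0.0513 grip 63.3 F [-0.3 -0.9 -3.5]
wz -0.009 then shift units x 0.14 y -0.11 z 1.77
```

```bash
python3 -m creep '0 0 -0.005 0.14 -0.1 0.6 1; 0 0 0 0 0 0.5 1; 0 0 0 0 0 0.3 1; 0 0 0 0 0 0.1 1; 0 0 0 0 0 0 1' >/dev/null
python3 w.py .6272 .309 .0341 92.6
```

```text
t 23.125 tcp [0.6283 0.3093 0.0436] a 92.49 tilt 0.02 open 0.0511 grip 63.3 F [ 0.  -0.5 -2.3]
wz -0.004 then shift units x -0.01 y -0.04 z 0.38
```

```bash
python3 -m creep '0 0 -0.004 0 -0.04 0.2 1; 0 0 0 0 0 0.12 1; 0 0 0 0 0 0 1; 0 0 0 0 0 0 1' >/dev/null
python3 w.py .6272 .309 .0341 92.6
python3 -m creep '0 0 0 0 0 0.03 1; 0 0 0 0 0 0 1' >/dev/null
python3 w.py .6272 .309 .0341 92.6
```

```text
t 23.625 tcp [0.6272 0.3093 0.0354] a 92.61 tilt 0.01 open 0.0516 grip 63.3 F [ 0.3 -0.7 -2.2]
wz 0.0 then shift units x -0.01 y -0.00 z 0.05
t 23.875 tcp [0.6271 0.3093 0.0345] a 92.61 tilt 0.0 open 0.0515 grip 63.3 F [-0.   0.2 -2.2]
wz 0.0 then shift units x -0.01 y 0.00 z 0.02
```

Load is still about 2.2 N on the tool, so the van isn't down yet. I'll keep lowering in small steps until the load drops.

```bash
python3 -m creep '0 0 0 0 0 0.03 1; 0 0 0 0 0 0 1' >/dev/null
python3 w.py .6272 .309 .0341 92.6
python3 -m creep '0 0 0 0 0 0.02 1; 0 0 0 0 0 0 1' >/dev/null
python3 w.py .6272 .309 .0341 92.6
```

```text
t 24.125 tcp [0.6272 0.3093 0.0342] a 92.61 tilt 0.02 open 0.0512 grip 63.7 F [-1.6 -2.   1.3]
wz 0.0 then shift units x -0.01 y -0.00 z 0.00
t 24.375 tcp [0.6272 0.3093 0.0341] a 92.6 tilt 0.02 open 0.0514 grip 64.4 F [-4.8 -2.   7.5]
wz 0.0 then shift units x -0.01 y -0.00 z 0.00
```

```bash
python3 -m creep '0 0 0 0 0 0 0.6; 0 0 0 0 0 0 0.3; 0 0 0 0 0 0 0; 0 0 0 0 0 0 0; 0 0 0 0 0 -0.3 0' | grep open
python3 -m creep '0 0 0 0 0 -1 0; 0 0 0 0 0 -1 0; 0 0 0 0 0 -1 0; 0 0 0 0 0 -1 0; 0 0 0 0 0 -1 0' | grep pos
python3 -m creep '0 0 0 0 0 -0.5 0; 0 0 0 0 0 0 0' | grep pos
python3 - <<'E'
from h import *
import k
c=cam("wrist");save(c,"w3.png")
k.meas(c,"green:.627,.304,.028,.09,.085 xl:.628,.303,.008,.022,.11 yel:.6743,.1,.028,.06,.05 blue:.438,.172,.01,.08,.07 blueroof:.438,.172,.043,.08,.07 red:.428,.345,.01,.08,.06".split())
E
python3 w.py .436 .173 .18 173.5
```

```text
opening: 0.0856
tool_pos: [0.6271, 0.3093, 0.1673]
tool_pos: [0.6274, 0.3094, 0.1791]
green: n=6663 z0=0.8 hmed=75.2 h95=76.5 c=(628.3,305.4) 140x53 yaw 92.6
xl: n=4872 z0=0.8 hmed=14.4 h95=16.0 c=(627.7,303.9) 181x92 yaw 92.7
yel: n=337 z0=0.6 hmed=41.6 h95=44.7 c=(675.2,122.8) 27x22 yaw 3.5
blue: n=2573 z0=0.9 hmed=36.3 h95=49.0 c=(429.8,174.4) 98x42 yaw 174.0
blueroof: n=1009 z0=0.9 hmed=48.2 h95=49.4 c=(448.7,172.0) 58x42 yaw 173.2
red: n=3061 z0=0.9 hmed=37.5 h95=39.3 c=(426.4,346.0) 89x35 yaw 163.3
t 25.925 tcp [0.6271 0.3093 0.1779] a 92.61 tilt 0.01 open 0.0853 grip 0.0 F [ 0.8  0.5 -0.8]
wz -2.824 then shift units x 6.98 y -6.28 z -0.08
```

```bash
python3 -m creep '0 0 -0.353 0 0 0 0; 0 0 -0.353 0 0 0 0; 0 0 -0.353 0 0 0 0; 0 0 -0.353 0 0 0 0; 0 0 -0.353 0 0 0 0' >/dev/null
python3 -m creep '0 0 -0.353 0 0 0 0; 0 0 -0.353 0 0 0 0; 0 0 -0.353 0 0 0 0; 0 0 0 1 -0.9 0 0; 0 0 0 1 -0.9 0 0' >/dev/null
python3 -m creep '0 0 0 1 -0.9 0 0; 0 0 0 1 -0.9 0 0; 0 0 0 1 -0.9 0 0; 0 0 0 1 -0.9 0 0; 0 0 0 0.98 -0.88 0 0' >/dev/null
python3 - <<'E'
from h import *
import k
c=cam("wrist")
k.meas(c,"blue:.438,.172,.01,.08,.07 blueroof:.438,.172,.043,.08,.07 red:.428,.345,.01,.08,.06".split())
E
python3 w.py .436 .173 .018 173.5
```

```text
blue: n=4083 z0=0.8 hmed=47.7 h95=49.3 c=(435.4,173.1) 113x43 yaw 173.5
blueroof: n=2565 z0=0.8 hmed=48.3 h95=49.4 c=(455.4,170.7) 72x42 yaw 173.5
red: n=2376 z0=0.9 hmed=37.8 h95=39.3 c=(440.7,341.4) 58x35 yaw 163.6
t 27.85 tcp [0.4327 0.171  0.1771] a 173.51 tilt 0.13 open 0.0855 grip 0.0 F [1.7 0.5 2.3]
wz 0.0 then shift units x -0.12 y 0.10 z 6.36
```

```bash
python3 -m creep '0 0 0 -0.15 0.09 1 0; 0 0 0 0 0 1 0; 0 0 0 0 0 1 0; 0 0 0 0 0 1 0; 0 0 0 0 0 1 0' >/dev/null
python3 w.py .4389 .1726 .015 173.5
```

```text
t 28.475 tcp [0.4394 0.1746 0.0514] a 173.51 tilt 0.08 open 0.0853 grip 0.0 F [-1.  -0.7 -0.2]
wz 0.0 then shift units x 0.01 y -0.08 z 1.46
```

```bash
python3 -m creep '0 0 0 0 -0.07 0.7 0; 0 0 0 0 0 0.5 0; 0 0 0 0 0 0.2 0; 0 0 0 0 0 0 0; 0 0 0 0 0 0 1' >/dev/null
python3 w.py .4389 .1726 .015 173.5
python3 -m creep '0 0 0 0 0 0 1; 0 0 0 0 0 0 1; 0 0 0 0 0 0 1; 0 0 0 0 0 0 1; 0 0 0 0 0 0 1' >/dev/null
python3 w.py .4389 .1726 .015 173.5
```

```text
t 29.1 tcp [0.4402 0.1732 0.019 ] a 173.51 tilt 0.06 open 0.0696 grip 0.0 F [ 0.8 -0.9  0.5]
wz 0.0 then shift units x 0.05 y -0.03 z 0.16
t 29.725 tcp [0.4402 0.1732 0.019 ] a 173.51 tilt 0.06 open 0.0412 grip 61.0 F [-2.1 -0.7  6. ]
wz 0.0 then shift units x 0.05 y -0.03 z 0.16
```

```bash
python3 -m creep '0 0 0 0 0 -0.3 1; 0 0 0 0 0 -0.7 1; 0 0 0 0 0 -1 1; 0 0 0 0 0 -1 1; 0 0 0 0 0 -1 1' >/dev/null
python3 -m creep '0 0 0.2 0 0 -0.5 1; 0 0 0.354 0 0 0 1; 0 0 0.354 0 0 0 1; 0 0 0.354 0 0 0 1; 0 0 0.354 0 0 0 1' >/dev/null
python3 -m creep '0 0 0.354 0 0 0 1; 0 0 0.354 0 0 0 1; 0 0 0.354 0 0 0 1; 0 0 0.354 0 0 0 1; 0 0 0.154 0 0 0 1' >/dev/null
python3 w.py .644 -.2965 .13 82.3
```

```text
t 31.6 tcp [0.4398 0.1731 0.132 ] a 82.0 tilt 0.04 open 0.0411 grip 61.0 F [ 0.4  0.8 -2.6]
wz -0.011 then shift units x -17.52 y 10.61 z 0.08
```

```bash
python3 -m creep '0 0 -0.011 -0.5 0.3 0 1; 0 0 0 -1 0.605 0 1; 0 0 0 -1 0.605 0 1; 0 0 0 -1 0.605 0 1; 0 0 0 -1 0.605 0 1' >/dev/null
python3 -m creep '0 0 0 -1 0.605 0 1; 0 0 0 -1 0.605 0 1; 0 0 0 -1 0.605 0 1; 0 0 0 -1 0.605 0 1; 0 0 0 -1 0.605 0 1' >/dev/null
python3 -m creep '0 0 0 -1 0.605 0 1; 0 0 0 -1 0.605 0 1; 0 0 0 -0.5 0.3 0 1; 0 0 0 0 0 0 1' >/dev/null
python3 - <<'E'
from h import *
import k
c=cam("wrist");save(c,"w4.png")
k.meas(c,"l:.645,-.293,.008,.022,.1 ldeck:.645,-.293,.012,.02,.1 m:.6625,-.0985,.008,.022,.08".split())
for n in ("scene","side"):
    print(n);k.meas(cam(n),"l:.645,-.293,.008,.022,.1 m:.6625,-.0985,.008,.022,.09 s:.675,.1,.008,.022,.07 xl:.628,.303,.008,.022,.11".split())
E
python3 w.py .644 -.2965 .13 82.3
```

```text
l: n=1520 z0=0.6 hmed=14.7 h95=16.0 c=(663.0,-243.0) 59x49 yaw 171.6
ldeck: n=1087 z0=0.6 hmed=15.0 h95=16.0 c=(662.7,-246.0) 47x43 yaw 172.3
m: n=11072 z0=0.7 hmed=14.8 h95=16.1 c=(662.9,-99.1) 130x75 yaw 96.8
scene
l: n=1988 z0=-2.1 hmed=14.6 h95=17.3 c=(646.4,-292.2) 156x85 yaw 81.8
m: n=1711 z0=-1.7 hmed=14.5 h95=17.1 c=(664.7,-97.7) 130x76 yaw 96.2
s: n=952 z0=-1.4 hmed=14.0 h95=17.6 c=(676.8,100.9) 108x69 yaw 91.4
xl: n=1525 z0=-1.1 hmed=14.1 h95=17.0 c=(631.8,305.7) 184x93 yaw 90.4
side
l: n=485 z0=0.5 hmed=14.4 h95=18.2 c=(656.8,-276.7) 118x65 yaw 85.0
m: n=1030 z0=0.5 hmed=14.6 h95=18.0 c=(662.8,-100.0) 134x74 yaw 96.4
s: n=728 z0=0.5 hmed=14.0 h95=18.0 c=(673.6,99.0) 111x67 yaw 91.6
xl: n=1590 z0=0.3 hmed=13.8 h95=17.5 c=(627.2,302.6) 184x92 yaw 92.4
t 33.5 tcp [ 0.5804 -0.1473  0.1309] a 82.6 tilt 0.01 open 0.0413 grip 61.1 F [-0.5  0.2 -2.2]
wz 0.01 then shift units x -5.57 y 3.32 z 0.04
```

View pics/w4.png

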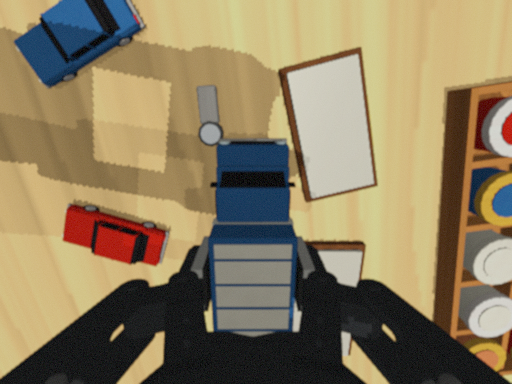

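```bash
python3 -m creep '0 0 0.012 -0.5 0.3 0 1; 0 0 0 -1 0.6 0 1; 0 0 0 -1 0.6 0 1; 0 0 0 -1 0.6 0 1; 0 0 0 -1 0.6 0 1' >/dev/null
python3 -m creep '0 0 0 -0.8 0.45 0.3 1; 0 0 0 -0.3 0.1 1 1; 0 0 0 0 0 1 1; 0 0 0 0 0 0.7 1; 0 0 0 0 0 0.2 1' >/dev/null
python3 -m creep '0 0 0 0 0 0 1'>/dev/null
python3 w.py .644 -.2973 .034 82.2
```

```text
t 34.875 tcp [ 0.6424 -0.2974  0.051 ] a 82.23 tilt 0.01 open 0.0411 grip 61.1 F [ 0.8  0.3 -2.8]
wz 0.001 then shift units x 0.01 y 0.06 z 0.68
```

```bash
python3 -m creep '0 0 0 0 0.06 0.3 1; 0 0 0 0 0 0.2 1; 0 0 0 0 0 0.1 1; 0 0 0 0 0 0 1; 0 0 0 0 0 0 1' >/dev/null
python3 w.py .644 -.2973 .034 82.2
python3 -m creep '0 0 0 0 0 0.03 1; 0 0 0 0 0 0 1' >/dev/null
python3 w.py .644 -.2973 .034 82.2
```

```text
t 35.5 tcp [ 0.6439 -0.2979  0.0361] a 82.21 tilt 0.02 open 0.0408 grip 61.1 F [ 0.2 -0.2 -2.6]
wz 0.0 then shift units x 0.02 y 0.00 z 0.08
t 35.75 tcp [ 0.6438 -0.2978  0.0351] a 82.21 tilt 0.0 open 0.0412 grip 61.1 F [ 0.4 -1.  -3.1]
wz 0.0 then shift units x 0.02 y 0.01 z 0.04
```

```bash
python3 -m creep '0 0 0 0.02 0 0.04 1; 0 0 0 0 0 0 1' >/dev/null
python3 w.py .644 -.2973 .034 82.2
python3 -m creep '0 0 0 0 0 0.025 1; 0 0 0 0 0 0 1' >/dev/null
python3 w.py .644 -.2973 .034 82.2
```

```text
t 36.0 tcp [ 0.6439 -0.2973  0.0341] a 82.21 tilt 0.01 open 0.041 grip 61.3 F [ 0.9 -0.4 -2.5]
wz 0.0 then shift units x 0.00 y 0.00 z 0.00
t 36.25 tcp [ 0.6439 -0.2973  0.034 ] a 82.21 tilt 0.01 open 0.041 grip 62.0 F [-3.6  1.4  5.9]
wz 0.0 then shift units x 0.00 y 0.00 z 0.00
```

```bash
python3 -m creep '0 0 0 0 0 0 0.6; 0 0 0 0 0 0 0.4; 0 0 0 0 0 0 0; 0 0 0 0 0 0 0; 0 0 0 0 0 -0.3 0' | grep open
python3 -m creep '0 0 0 0 0 -1 0; 0 0 0 0 0 -1 0; 0 0 0 0 0 -1 0; 0 0 0 0 0 -1 0; 0 0 0 0 0 -1 0' | grep pos
python3 -m creep '0 0 0 0 0 -0.5 0; 0 0 0 0 0 0 0' | grep pos
python3 - <<'E'
from h import *
import k
c=cam("wrist");save(c,"w5.png")
k.meas(c,"blue:.644,-.293,.028,.09,.07 l:.645,-.293,.008,.022,.1 m:.6625,-.0985,.008,.022,.08 mdeck:.6625,-.0985,.012,.02,.08".split())
E
python3 w.py .426 .346 .18 163.6
```

```text
opening: 0.0853
tool_pos: [0.6438, -0.2973, 0.1674]
tool_pos: [0.6441, -0.2974, 0.1792]
blue: n=4489 z0=0.8 hmed=62.7 h95=64.2 c=(645.6,-291.1) 113x42 yaw 82.5
l: n=4436 z0=0.8 hmed=14.5 h95=16.0 c=(644.4,-294.2) 153x82 yaw 82.4
m: n=3946 z0=0.8 hmed=14.7 h95=16.2 c=(666.9,-136.0) 74x57 yaw 6.6
mdeck: n=2930 z0=0.8 hmed=15.1 h95=16.3 c=(666.7,-134.8) 62x47 yaw 6.2
t 37.8 tcp [ 0.6438 -0.2973  0.1781] a 82.21 tilt 0.01 open 0.0853 grip 0.0 F [-0.3  0.6 -0.5]
wz -2.841 then shift units x 15.62 y 22.22 z -0.08
```

Run:
```python
from h import *
import k
for n in ("scene","side","wrist"):
    print(n);c=cam(n);k.meas(c,"blue:.644,-.293,.028,.09,.07 l:.645,-.293,.006,.022,.1 ldeck:.645,-.293,.012,.02,.1".split())
save(c,"w5c.png",(120,20,380,320),2)
```

```text
scene
blue: n=1253 z0=-2.0 hmed=52.6 h95=64.7 c=(647.6,-289.7) 116x44 yaw 82.1
l: n=1060 z0=-2.0 hmed=13.7 h95=17.4 c=(645.9,-292.3) 157x85 yaw 83.3
ldeck: n=645 z0=-2.0 hmed=14.9 h95=17.5 c=(646.3,-292.5) 144x72 yaw 83.3
side
blue: n=618 z0=0.6 hmed=53.5 h95=65.5 c=(645.0,-291.5) 118x45 yaw 81.8
l: n=578 z0=0.5 hmed=13.5 h95=17.8 c=(643.1,-298.9) 165x83 yaw 81.6
ldeck: n=335 z0=0.5 hmed=14.9 h95=18.0 c=(644.8,-293.7) 148x73 yaw 83.6
wrist
blue: n=4542 z0=0.8 hmed=62.7 h95=64.3 c=(645.7,-291.1) 112x43 yaw 82.5
l: n=4556 z0=0.8 hmed=14.5 h95=16.0 c=(644.5,-293.9) 153x83 yaw 82.5
ldeck: n=2943 z0=0.8 hmed=15.0 h95=16.2 c=(643.7,-294.2) 142x71 yaw 82.3
```

View pics/w5c.png

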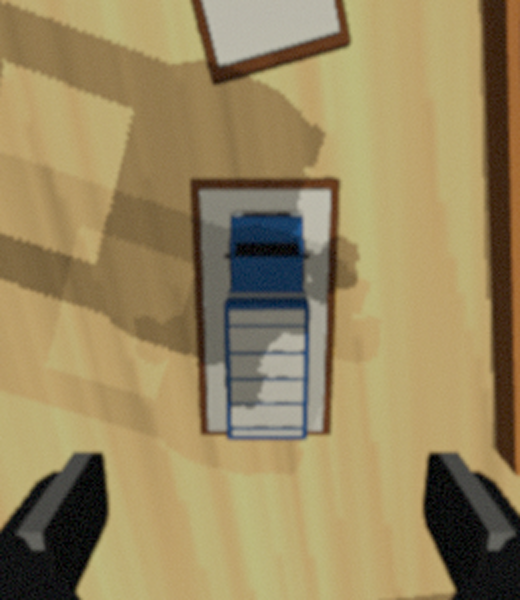

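The blue van (at about 265,330 in the crop) stands about 2.5 mm too far toward its nose, and all three cameras agree. I'll regrip it and shift it back.

```bash
python3 -m creep '0 0 0 0 0 1 0; 0 0 0 0 0 1 0; 0 0 0 0 0 1 0; 0 0 0 0 0 1 0; 0 0 0 0 0 1 0' >/dev/null
python3 -m creep '0 0 0 0 0 0.5 0; 0 0 0 0 0 0.2 0; 0 0 0 0 0 0 0; 0 0 0 0 0 0 1; 0 0 0 0 0 0 1' >/dev/null
python3 -m creep '0 0 0 0 0 0 1; 0 0 0 0 0 0 1; 0 0 0 0 0 0 1; 0 0 0 0 0 -0.1 1; 0 0 0 0 0 -0.1 1'>/dev/null
python3 w.py .6434 -.2999 .04 82.3
python3 -m creep '0 0 0 -0.05 -0.015 0 1; 0 0 0 -0.05 -0.015 0 1; 0 0 0 0 0 0 1'>/dev/null
python3 w.py .6434 -.2999 .035 82.3
```

```text
t 39.825 tcp [ 0.6436 -0.2972  0.0406] a 82.21 tilt 0.04 open 0.041 grip 60.8 F [ 0.1  0.3 -2.6]
wz -0.003 then shift units x -0.11 y 0.01 z 0.02
t 40.2 tcp [ 0.6426 -0.2998  0.0408] a 82.2 tilt 0.01 open 0.041 grip 60.8 F [-0.   1.2 -2.5]
wz -0.003 then shift units x -0.00 y 0.03 z 0.23
```

```bash
python3 -m creep '0 0 0 0 0.01 0.1 1; 0 0 0 0 0 0.08 1; 0 0 0 0 0 0.03 1; 0 0 0 0 0 0 1'>/dev/null
python3 w.py .6434 -.2999 .0345 82.3
python3 -m creep '0 0 0 0 0 0.03 1; 0 0 0 0 0 0 1'>/dev/null
python3 w.py .6434 -.2999 .0345 82.3
```

```text
t 40.7 tcp [ 0.643  -0.2997  0.0368] a 82.21 tilt 0.01 open 0.0411 grip 62.1 F [-6.3  3.3  8.4]
wz -0.003 then shift units x -0.01 y 0.01 z 0.09
t 40.95 tcp [ 0.6431 -0.2997  0.0367] a 82.21 tilt 0.02 open 0.0408 grip 62.9 F [-9.2  5.3 15.4]
wz -0.003 then shift units x -0.01 y 0.01 z 0.09
```

```bash
python3 -m creep '0 0 0 0 0 -0.05 1; 0 0 0 0 0 0 0.6; 0 0 0 0 0 0 0.3; 0 0 0 0 0 0 0; 0 0 0 0 0 0 0' | egrep 'open|force'
python3 -m creep '0 0 0 0 0 -0.4 0; 0 0 0 0 0 -1 0; 0 0 0 0 0 -1 0; 0 0 0 0 0 -1 0; 0 0 0 0 0 -1 0' | grep pos
python3 -m creep '0 0 0 0 0 -1 0; 0 0 0 0 0 -0.3 0; 0 0 0 0 0 0 0' | grep pos
python3 - <<'E'
from h import *
import k
c=cam("wrist")
k.meas(c,"blue:.644,-.293,.028,.09,.07 l:.645,-.293,.008,.022,.1 ldeck:.645,-.293,.012,.02,.1".split())
E
python3 w.py .429 .345 .18 163.6
```

```text
wrist_force: [-0.3, 0.5, -0.5]
opening: 0.0853
grip_force: 0.0
tool_pos: [0.643, -0.2997, 0.1479]
tool_pos: [0.643, -0.2997, 0.1789]
blue: n=4487 z0=0.8 hmed=62.7 h95=64.3 c=(644.8,-293.2) 113x42 yaw 82.1
l: n=4552 z0=0.8 hmed=14.5 h95=16.0 c=(644.4,-293.9) 152x82 yaw 82.4
ldeck: n=2971 z0=0.8 hmed=15.0 h95=16.2 c=(644.1,-294.4) 141x70 yaw 82.3
t 42.625 tcp [ 0.6428 -0.2996  0.178 ] a 82.21 tilt 0.04 open 0.0854 grip 0.0 F [-0.  -0.4 -0. ]
wz -2.841 then shift units x 15.48 y 22.32 z -0.08
```

```bash
python3 -m creep '0 0 -0.355 0 0 0 0; 0 0 -0.355 0 0 0 0; 0 0 -0.355 0 0 0 0; 0 0 -0.355 0 0 0 0; 0 0 -0.355 0 0 0 0' >/dev/null
python3 -m creep '0 0 -0.355 0 0 0 0; 0 0 -0.355 0 0 0 0; 0 0 -0.355 0 0 0 0; 0 0 0 0.69 1 0 0; 0 0 0 0.69 1 0 0' >/dev/null
python3 -m creep '0 0 0 0.69 1 0 0; 0 0 0 0.69 1 0 0; 0 0 0 0.69 1 0 0; 0 0 0 0.69 1 0 0; 0 0 0 0.69 1 0 0' >/dev/null
python3 -m creep '0 0 0 0.69 1 0 0; 0 0 0 0.69 1 0 0; 0 0 0 0.69 1 0 0; 0 0 0 0.69 1 0 0; 0 0 0 0.69 1 0 0' >/dev/null
python3 -m creep '0 0 0 0.69 1 0 0; 0 0 0 0.69 1 0 0; 0 0 0 0.69 1 0 0; 0 0 0 0.69 1 0 0; 0 0 0 0.69 1 0 0' >/dev/null
python3 -m creep '0 0 0 0.69 1 0 0; 0 0 0 0.69 1 0 0; 0 0 0 0.69 1 0 0; 0 0 0 0.69 1 0 0; 0 0 0 0.69 1 0 0' >/dev/null
python3 -m creep '0 0 0 0.3 0.3 0 0; 0 0 0 0 0 0 0' >/dev/null
python3 - <<'E'
from h import *
import k
k.meas(cam("wrist"),"red:.428,.345,.01,.08,.06 redroof:.428,.345,.035,.08,.06".split())
E
python3 w.py .429 .345 .014 163.6
```

```text
red: n=2464 z0=0.8 hmed=37.6 h95=39.2 c=(425.2,346.5) 88x34 yaw 163.9
redroof: n=1550 z0=0.8 hmed=38.2 h95=39.4 c=(440.5,342.1) 56x34 yaw 163.9
t 46.675 tcp [0.4295 0.344  0.1781] a 163.58 tilt 0.05 open 0.0854 grip 0.0 F [ 0.3  0.4 -0.1]
wz -0.001 then shift units x 0.03 y 0.03 z 6.57
```

```bash
python3 -m creep '0 0 -0.01 0.08 0.045 1 0; 0 0 0 0 0 1 0; 0 0 0 0 0 1 0; 0 0 0 0 0 1 0; 0 0 0 0 0 1 0' >/dev/null
python3 -m creep '0 0 0 0 0 0.9 0; 0 0 0 0 0 0.5 0; 0 0 0 0 0 0.2 0; 0 0 0 0 0 0 0; 0 0 0 0 0 0 1' >/dev/null
python3 w.py .428 .3457 .014 163.9
python3 -m creep '0 0 0 0 0 0 1; 0 0 0 0 0 0 1; 0 0 0 0 0 0 1; 0 0 0 0 0 0 1; 0 0 0 0 0 0 1' >/dev/null
python3 w.py .428 .3457 .014 163.9
```

```text
t 47.925 tcp [0.4283 0.3463 0.0145] a 163.85 tilt 0.06 open 0.0698 grip 0.0 F [ 0.6 -0.2  1.1]
wz -0.002 then shift units x 0.00 y -0.03 z 0.02
t 48.55 tcp [0.4282 0.3464 0.0142] a 163.86 tilt 0.05 open 0.0333 grip 60.0 F [-0.6  0.   6.4]
wz -0.001 then shift units x -0.00 y -0.03 z 0.01
```

```bash
python3 -m creep '0 0 0 0 0 -0.3 1; 0 0 0 0 0 -0.7 1; 0 0 0 0 0 -1 1; 0 0 0.2 0 0 -1 1; 0 0 0.335 0 0 -1 1' >/dev/null
python3 -m creep '0 0 0.335 0 0 -0.4 1; 0 0 0.335 0 0 0 1; 0 0 0.335 0 0 0 1; 0 0 0.335 0 0 0 1; 0 0 0.335 0 0 0 1' >/dev/null
python3 -m creep '0 0 0.135 0 0 0 1; 0 0 0 0 0 0 1' >/dev/null
python3 w.py .6630 -.1022 .12 96.7
```

```text
t 50.05 tcp [0.428  0.3462 0.1247] a 96.71 tilt 0.05 open 0.0326 grip 59.6 F [-1.   0.1 -0.7]
wz 0.0 then shift units x -18.91 y 7.24 z 0.19
```

```bash
python3 -m creep '0 0 0 -0.5 0.19 0 1; 0 0 0 -1 0.383 0 1; 0 0 0 -1 0.383 0 1; 0 0 0 -1 0.383 0 1; 0 0 0 -1 0.383 0 1' >/dev/null
python3 -m creep '0 0 0 -1 0.383 0 1; 0 0 0 -1 0.383 0 1; 0 0 0 -1 0.383 0 1; 0 0 0 -1 0.383 0 1; 0 0 0 -1 0.383 0 1' >/dev/null
python3 -m creep '0 0 0 -1 0.383 0 1; 0 0 0 -1 0.383 0 1; 0 0 0 -1 0.383 0 1; 0 0 0 -1 0.383 0 1; 0 0 0 -1 0.383 0 1' >/dev/null
python3 -m creep '0 0 0 -1 0.383 0 1; 0 0 0 -1 0.383 0 1; 0 0 0 -1 0.383 0 1; 0 0 0 -0.41 0.15 0.5 1; 0 0 0 0 0 1 1' >/dev/null
python3 -m creep '0 0 0 0 0 1 1; 0 0 0 0 0 0.4 1; 0 0 0 0 0 0 1' >/dev/null
python3 w.py .6630 -.1022 .0292 96.7
```

```text
t 52.925 tcp [ 0.6498 -0.0785  0.0505] a 96.69 tilt 0.07 open 0.0326 grip 59.7 F [ 0.6  0.  -2.1]
wz -0.0 then shift units x -1.00 y 0.41 z 0.85
```

```bash
python3 -m creep '0 0 0 -0.5 0.2 0 1; 0 0 0 -0.4 0.16 0 1; 0 0 0 -0.1 0.04 0.3 1; 0 0 0 0 0 0.2 1; 0 0 0 0 0 0 1' >/dev/null
python3 w.py .6630 -.1022 .0292 96.7
```

```text
t 53.55 tcp [ 0.6625 -0.1021  0.0378] a 96.68 tilt 0.07 open 0.0327 grip 59.7 F [ 0.2  1.  -1.6]
wz -0.001 then shift units x -0.00 y 0.02 z 0.35
```

```bash
python3 -m creep '0 0 0 0 0.01 0.15 1; 0 0 0 0 0 0.12 1; 0 0 0 0 0 0.03 1; 0 0 0 0 0 0 1' >/dev/null
python3 w.py .6630 -.1022 .0292 96.7
python3 -m creep '0 0 0 0 0 0.03 1; 0 0 0 0 0 0 1' >/dev/null
python3 w.py .6630 -.1022 .0292 96.7
```

```text
t 54.05 tcp [ 0.6631 -0.1023  0.0312] a 96.68 tilt 0.0 open 0.0329 grip 59.7 F [ 0.3 -0.4 -0.3]
wz -0.001 then shift units x 0.00 y -0.01 z 0.08
t 54.3 tcp [ 0.6631 -0.1023  0.0304] a 96.68 tilt 0.0 open 0.0329 grip 59.7 F [ 0.2 -0.2 -1.7]
wz -0.001 then shift units x 0.01 y -0.01 z 0.05
```

```bash
python3 -m creep '0 0 0 0 0 0.03 1; 0 0 0 0 0 0 1' >/dev/null
python3 w.py .6630 -.1022 .0292 96.7
python3 -m creep '0 0 0 0 0 0.025 1; 0 0 0 0 0 0 1' >/dev/null
python3 w.py .6630 -.1022 .0292 96.7
```

```text
t 54.55 tcp [ 0.6631 -0.1023  0.0296] a 96.67 tilt 0.01 open 0.0329 grip 59.7 F [ 0.4  0.6 -0.5]
wz -0.001 then shift units x 0.00 y -0.00 z 0.02
t 54.8 tcp [ 0.6632 -0.1024  0.0293] a 96.67 tilt 0.01 open 0.0329 grip 60.1 F [-2.1  0.3  2. ]
wz -0.001 then shift units x 0.01 y -0.01 z 0.00
```

Contact. Release, rise and check everything.

```bash
python3 -m creep '0 0 0 0 0 0 0.6; 0 0 0 0 0 0 0.4; 0 0 0 0 0 0 0; 0 0 0 0 0 0 0; 0 0 0 0 0 -0.3 0' | grep open
python3 -m creep '0 0 0 0 0 -1 0; 0 0 0 0 0 -1 0; 0 0 0 0 0 -1 0; 0 0 0 0 0 -1 0; 0 0 0 0 0 -1 0' | grep pos
python3 -m creep '0 0 0 0 0 -0.5 0; 0 0 0 0 0 0 0' | grep pos
python3 - <<'E'
from h import *
import k
c=cam("wrist");save(c,"w6.png",s=1.5)
k.meas(c,"red:.663,-.099,.028,.09,.06 m:.663,-.099,.008,.022,.08 mdeck:.663,-.099,.012,.02,.08".split())
for n in ("scene","side"):
    print(n);c=cam(n);save(c,n+"9.png",s=1.5)
    k.meas(c,"red:.663,-.099,.028,.09,.06 m:.663,-.099,.008,.022,.08 blue:.644,-.293,.028,.09,.07 l:.645,-.293,.008,.022,.1 yel:.6743,.1,.028,.06,.05 s:.675,.1,.008,.022,.07 green:.628,.304,.028,.09,.085 xl:.628,.303,.008,.022,.11 cred:.434,-.175,.008,.05,.07 cblue:.455,.01,.008,.05,.07".split())
E
```

```text
opening: 0.085
tool_pos: [0.6631, -0.1023, 0.163]
tool_pos: [0.6634, -0.1024, 0.1748]
red: n=2758 z0=0.8 hmed=52.6 h95=54.2 c=(663.8,-97.8) 89x34 yaw 96.4
m: n=4154 z0=0.8 hmed=14.5 h95=16.0 c=(663.1,-99.2) 130x74 yaw 96.8
mdeck: n=2684 z0=0.8 hmed=15.0 h95=16.1 c=(662.8,-98.9) 117x62 yaw 96.8
scene
red: n=801 z0=-1.7 hmed=48.0 h95=54.8 c=(666.6,-96.8) 88x37 yaw 96.5
m: n=963 z0=-1.7 hmed=13.9 h95=17.4 c=(664.6,-97.7) 130x76 yaw 96.8
blue: n=1242 z0=-2.0 hmed=53.0 h95=64.6 c=(646.6,-292.0) 115x45 yaw 82.1
l: n=1008 z0=-2.0 hmed=14.1 h95=17.5 c=(645.8,-292.4) 156x84 yaw 82.0
yel: n=438 z0=-1.4 hmed=42.3 h95=45.7 c=(677.1,101.1) 64x30 yaw 90.7
s: n=945 z0=-1.4 hmed=13.9 h95=17.6 c=(676.3,100.9) 107x68 yaw 91.4
green: n=2520 z0=-1.1 hmed=62.4 h95=76.8 c=(630.9,305.4) 143x55 yaw 92.2
xl: n=1531 z0=-1.1 hmed=14.0 h95=17.2 c=(630.8,305.3) 183x94 yaw 92.1
cred: n=354 z0=-2.2 hmed=19.8 h95=30.9 c=(437.2,-171.1) 105x41 yaw 159.0
cblue: n=597 z0=-1.9 hmed=21.5 h95=32.5 c=(457.9,10.8) 106x42 yaw 20.3
side
red: n=430 z0=0.6 hmed=49.8 h95=55.4 c=(663.7,-98.9) 90x35 yaw 96.5
m: n=636 z0=0.6 hmed=13.7 h95=17.6 c=(662.8,-99.9) 132x74 yaw 96.5
blue: n=333 z0=0.6 hmed=44.8 h95=63.4 c=(644.5,-294.8) 116x45 yaw 82.0
l: n=551 z0=0.6 hmed=13.7 h95=18.1 c=(644.0,-291.7) 156x83 yaw 82.4
yel: n=281 z0=0.4 hmed=42.8 h95=46.7 c=(675.7,99.0) 66x28 yaw 92.4
s: n=738 z0=0.4 hmed=13.9 h95=17.9 c=(673.8,98.3) 111x67 yaw 91.5
green: n=1887 z0=0.3 hmed=73.9 h95=77.7 c=(628.1,302.9) 144x53 yaw 92.6
xl: n=1440 z0=0.3 hmed=14.1 h95=17.6 c=(626.9,302.4) 184x92 yaw 92.3
cred: n=567 z0=0.4 hmed=21.2 h95=33.0 c=(431.8,-177.5) 106x45 yaw 154.5
cblue: n=705 z0=0.3 hmed=21.4 h95=33.0 c=(453.3,7.4) 106x44 yaw 20.7
```

View pics/w6.png

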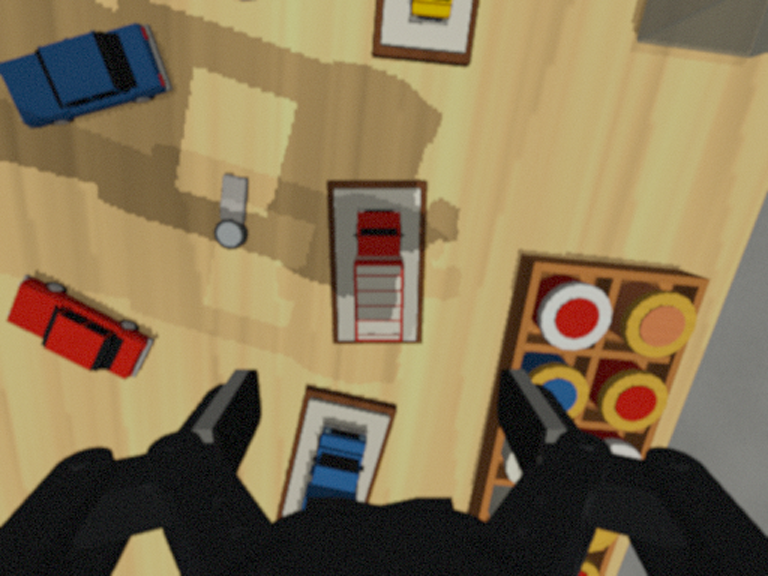

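View pics/side9.png

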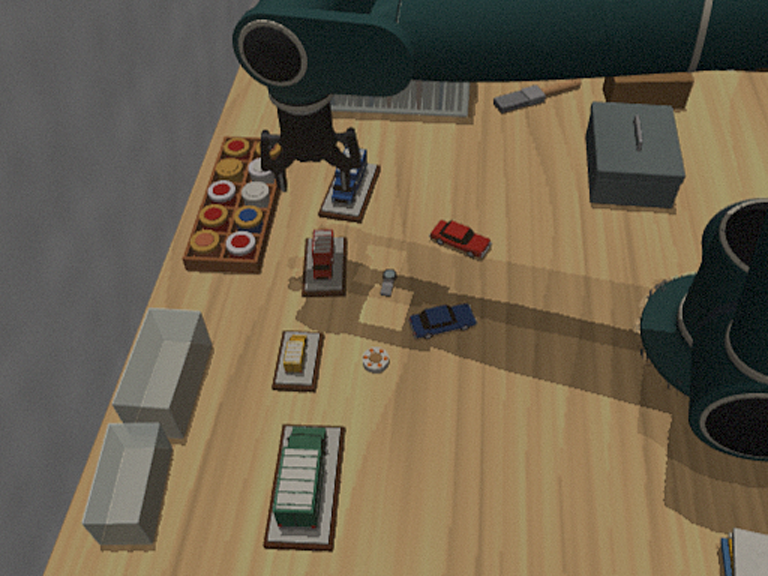

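The side view shows all four vans upright and centred on their own plinths: green (302,477), yellow (296,354), red (322,253) and blue (347,185). The measured offsets are about 1–1.5 mm and the yaws agree within 1°. The cars haven't moved and the gripper is clear, so I'm handing in.

```bash
python3 -c "
from workcell import env
print(env.close_job())"
```

```text
the job is handed in; nothing more can be done
None
```

The job is handed in: all four vans stand upright on their own plinths, centred to about 1–1.5 mm and in line within about 1°, the yellow van came off before the green went on, and the saloon cars were not touched.

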